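# Load a paint marker into the carousel of a porcelain-painting table

## Task

Turn the marker carousel by the bar knob on its middle until its one empty slot faces the loading groove, and only then push the marker that lies in the groove along it into that slot, until its nose is fully home against the hub. Let go of everything, leave the slot facing the groove, and do not disturb the mug, the paint bowl or the figurine.

Things in the scene. Friction and masses are not known exactly. Their poses are not given: they have to be found in the camera images.
- rack: fixed dark steel base; position and yaw vary. Origin on the table at the carousel's axis of rotation, z up. Its x axis points outwards along the loading groove: a straight aluminium V-groove (90 degrees, open at the top and both ends) from 162 to 336 mm from the axis. The groove's edges, its highest parts, are 29 mm above the table
- groove_mouth (a point): the end of the groove next to the carousel, 162 mm from the axis of rotation, at the height of the axis of a marker lying in the groove (34 mm above the table); axes as for the rack
- carousel (a joint): angle of the carousel, rad, counter-clockwise from above positive; 0 when the empty slot faces the groove exactly. Starts at 0.5 to 2.0, turns between -3.1 and 3.1, stays where it is left (friction about 0.04 N m). Plywood disc, 300 mm in diameter, top at 22 mm, with six open-topped radial slots 60 degrees apart: five hold markers fixed in place, one is empty
- slot_stop (a point): end stop of the empty slot: the point on the hub's face (35 mm from the axis of rotation, 33 mm above the table) that a marker's nose touches when home. x axis outwards along the slot, z up; turns with the carousel. A plywood cap, 140 mm in diameter (underside 49 mm, top 55 mm above the table), covers the slots' inner part: markers go in from the rim only
- knob_grip (a point): middle of the black bar knob on top of the carousel's cap, on the axis of rotation, 73 mm above the table. The bar is 60 mm long, 16 mm thick and reaches from 55 to 88 mm above the table. The point turns with the carousel: its x axis runs along the bar, outwards to the empty slot; its y axis is across the bar (the 16 mm)
- marker_mid (a point): middle of the loose paint marker, a round white rod with a grey cap, 22 mm in diameter, 120 mm long, about 45 g, lying in the groove, nose towards the carousel. Its x axis runs from nose to rear end, which is flat and 60 mm from this point. When home, its rear end is 155 mm from the axis of rotation, 5 mm outside the disc
- marker_tip (a point): centre of the flat nose of the same marker, 60 mm from its middle (nose 14 mm in diameter, bevelled to 22 mm)
- mug: white porcelain mug, 80 mm in diameter, 95 mm high, bystander; origin at the centre of its underside
- paint_bowl: small white porcelain bowl, 90 mm in diameter, 40 mm high, bystander; origin at the centre of its underside
- figurine: white porcelain figurine like a pawn, 66 mm in diameter, 105 mm high, bystander; origin at the centre of its underside
- slot_mouth (a point): middle of the empty slot's mouth at the disc's rim, 150 mm from the axis of rotation, 33 mm above the table; x axis outwards along the slot. The slot is 27 mm wide, flared to 46 mm at the rim, its walls reach 36 mm above the table, its floor is 1 mm lower than a marker lies in the groove. A marker entering slightly off line turns the carousel into line

How it is judged:
By the outcome, as a careful person would: the job done as asked, in the order asked, and still so for the second after the job is handed in, with the robot touching nothing.
It also fails if it takes over 64 s, if anything falls off the work surface, if the arm or the gripper's body presses on something with over 40 N, if the wrist force passes 120 N, or if a joint passes its speed limit or range.

## Robot

A 6-joint arm with a two-finger parallel gripper is mounted at the origin on the work surface. World frame = base frame: x ahead of the robot, y to its left, z up, the work surface at z = 0. Lengths are in m, angles in rad, forces in N, time in s.
With the tool pointing down it reaches from about 0.25 to 0.775 m from the base axis. Payload 4 kg.
Tool frame: the origin (TCP) lies where the fingers leave the gripper's body, on its centre line; the fingertips stand 73 mm ahead of it and the grasp point (between the pads) lies 54 mm ahead of it; z points along the fingers, y is the line along which they close (so a half turn about z gives the same grasp; the last joint's range is limited). The gripper opens to 85 mm and grips with 20 to 120 N. Pads are 22 mm wide; open, the fingers measure 114 mm over their backs; the gripper's body (76 mm by 85 mm) begins 54 mm behind the grasp point. The pads swing forward as they close: fully open they stand 13 mm farther back than shut.
Start: joints at [-1.237, 0.087, 1.371, -0, 1.684, -0.103], TCP at [0.233, -0.498, 0.304] pointing down, gripper open.
Joint ranges: [-3.1, 3.1], [-0.76, 2.03], [0.27, 2.55], [-1.08, 4.22], [0.17, 2.65], [-2.57, 2.57]. Speed limits (rad/s): [2.79, 2.79, 3.14, 3.14, 3.14, 3.14].

## Interface

Orientations are given as a unit quaternion [x, y, z, w].
In Python, from plant import * gives the robot as it stands. The module is installed in compiled form; this text tells all that it offers.
- The arm moves only by the tool drive_tool, never from a script. Its argument "moves" is a list of rows, each a list of 6 numbers: the shift along the tool's x, y, z each as a share of 0.025 m, from -1 to 1, then the turn, a rotation vector about the tool's x, y, z each as a share of 0.1 rad, from -1 to 1. A call has exactly 5 rows; each row shifts and turns the commanded pose from where the row before left it, along the tool's axes as they then stand; what a row does not reach is not made up. A row lasts 1/10 s, in which the tool goes at most 50 mm and 8.59 degrees, less where a joint would pass 70% of its speed; a pose out of reach is approached as far as the arm can. A call with a number of a shift or a turn outside -1 to 1 is refused whole. A call with a gripper value outside its range is refused whole. "grip" is the opening, from 0 (shut) to 1 (fully open), set as the call begins (left out, the last holds). The fingers move at their own pace and stop on an object; the grip force is fixed at half the most. Time passes only in rows, so rows that do not move let the fingers close, or fill a call up. It gives the time, the measured TCP pose, the force, the opening and the grip force at its end, in the units of the state.
- state(): the state, without advancing time (a new reading comes with each control period).
- capture(name): name is "scene" or "top" or "wrist"; returns the picture (400x640x3 uint8, red, green, blue); there is no depth.
- camera_model(name): a dict with "fx", "fy", "cx", "cy" (pixels), "camera_from_world" (4x4, takes a point from world to camera coordinates). Camera axes: x right, y down, z forward; pixel columns grow to the right and rows downward; lengths in m; the calibration is good to about 2 mm. A picture is of the moment at which its call begins: read the wrist's pose just before it. camera_model takes no time and is no camera call; for the wrist camera it gives the pose at the moment of the call.
- hand_in(): hands the job in; it is judged then, once.
The state is a dict: "time": time; "q": joint angles; "qd": joint speeds; "tau": joint torques, N m; "ee_pos": TCP position; "eef_rot": TCP orientation; "ft_force": force on the tool from outside, world axes, zero at the start; "ft_torque": the same for the moment, N m; "grip_width": finger opening in m; "finger_force": force on a finger pad.
Only numpy, scipy, OpenCV 4.12 (cv2) and the standard library are available. Lean on these libraries where they do the work, as an engineer would, in place of code of your own. Each camera call takes 0.05 s, during which the arm holds its last target. There are 200 camera calls.

## Working session

There is one attempt and no reset: what is moved stays moved. The work goes in short steps, Python scripts to look and compute and a tool call to move; the robot and the scene stay as the last step left them, time stands still between calls to the robot, and variables do not carry over. Pictures are saved under pics/ and viewed, at most 10 in all, crops included, and the job is handed in when it is done.

Besides the shell and the picture viewer there is one more tool, called after "Call:" as name(argument=value, ...) on one line, values as JSON. drive_tool: Moves the arm, as the interface text tells. Its arguments: {"type":"object","properties":{"moves":{"type":"array"},"grip":{"type":"number"}},"required":["moves"]}

```bash
mkdir -p pics
python3 - <<'E'
from plant import *
import cv2,numpy as np
s=state();print(s['time'],s['ee_pos'],s['eef_rot'],s['grip_width'])
for n in ['scene','top']:
    im=capture(n);cv2.imwrite(f'pics/{n}0.png',im[:,:,::-1])
    m=camera_model(n);print(n,m['fx'],m['fy'],m['cx'],m['cy']);print(np.round(m['camera_from_world'],4))
E
```

```text
0.0 [ 0.23255606 -0.49802669  0.30273388] [ 9.76241461e-01  2.16682650e-01 -1.27857079e-04 -1.10561594e-03] 0.08544977052319366
scene 503.41216632189884 503.41216632189884 309.7997131750284 202.86359656196805
[[-0.5019  0.8648  0.0131  0.2569]
 [ 0.4617  0.2807 -0.8414 -0.1793]
 [-0.7313 -0.4163 -0.5402  1.9734]
 [ 0.      0.      0.      1.    ]]
top 424.93050758115055 424.93050758115055 330.6240503977475 206.81694557279295
[[-0.0032 -1.      0.002   0.029 ]
 [-0.9926  0.0029 -0.1217  0.5364]
 [ 0.1217 -0.0023 -0.9926  1.478 ]
 [ 0.      0.      0.      1.    ]]
```

View pics/top0.png

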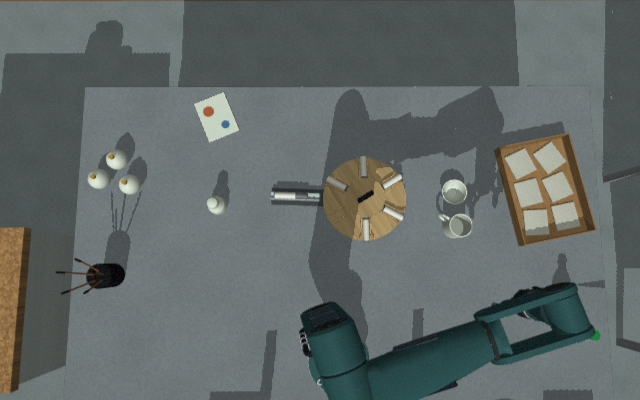

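View pics/scene0.png

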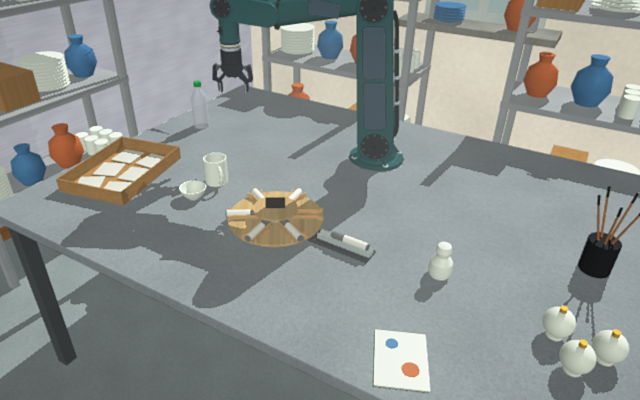

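```bash
cat > h.py <<'E'
from plant import *
import cv2,numpy as np
def ray(m,u,v,z):
    T=m['camera_from_world'];R=T[:3,:3];c=-R.T@T[:3,3]
    d=R.T@np.array([(u-m['cx'])/m['fx'],(v-m['cy'])/m['fy'],1.])
    return (c+d*(z-c[2])/d[2])[:2]
def proj(m,p):
    c=m['camera_from_world'][:3]@np.append(p,1.);return np.array([m['fx']*c[0]/c[2]+m['cx'],m['fy']*c[1]/c[2]+m['cy']])
E
python3 - <<'E'
from h import *
im=cv2.imread('pics/top0.png');m=camera_model('top')
cv2.imwrite('pics/topc.png',cv2.resize(im[145:255,260:420],None,fx=5,fy=5,interpolation=cv2.INTER_CUBIC))
hsv=cv2.cvtColor(im,cv2.COLOR_BGR2HSV)
# plywood disc
k=cv2.inRange(hsv,(8,60,60),(25,255,255));k[:,:300]=0;k[:,430:]=0;k[:140]=0;k[260:]=0
h=cv2.convexHull(cv2.findNonZero(k));e=cv2.fitEllipse(h);print('disc',e,ray(m,*e[0],.022))
# knob
d=cv2.inRange(hsv,(0,0,0),(180,255,45));d[:,345:390]=d[:,345:390];k=np.zeros_like(d);k[178:218,345:388]=d[178:218,345:388]
p=cv2.findNonZero(k);r=cv2.minAreaRect(p);print('knob',r,len(p),ray(m,*r[0],.088))
b=cv2.boxPoints(r);print([ray(m,*q,.088) for q in b])
for n,(u,v,z) in dict(fig=(216,205,.05),bowl=(454,190,.04),mug=(459,226,.09)).items(): print(n,ray(m,u,v,z))
E
```

```text
disc ((364.0885009765625, 198.5695343017578), (82.14297485351562, 83.71678161621094), 102.5599594116211) [ 0.56727013 -0.09285975]
knob ((365.0561828613281, 196.0898895263672), (4.239991664886475, 17.171966552734375), 57.9946174621582) 72 [ 0.56648499 -0.09088464]
[array([ 0.55701897, -0.06190829]), array([ 0.58850425, -0.11236684]), array([ 0.57596682, -0.11990944]), array([ 0.54454773, -0.06948243])]
fig [0.54196806 0.43020755]
bowl [ 0.59457658 -0.41165691]
mug [ 0.46242679 -0.40907527]
```

View pics/topc.png

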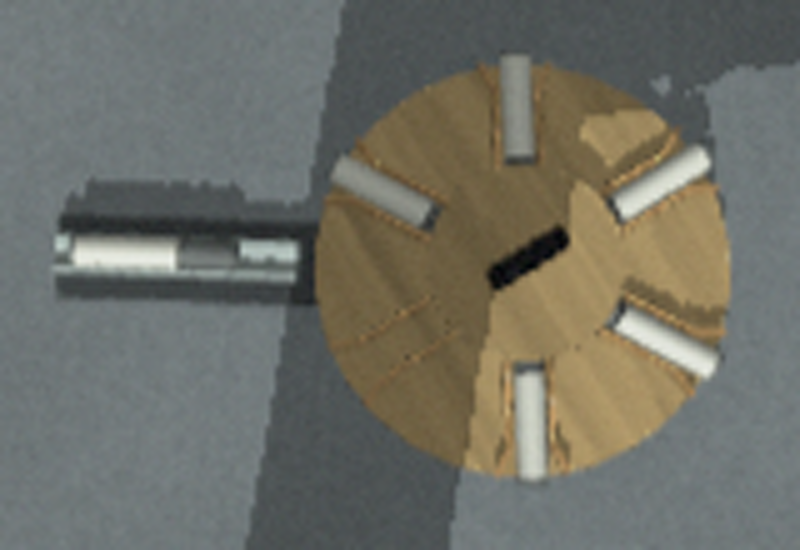

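Call:
drive_tool(moves=[[0.9,-0.43,0,0,0,0],[0.9,-0.43,0,0,0,0],[0.9,-0.43,0,0,0,0],[0.9,-0.43,0,0,0,0],[0.9,-0.43,0,0,0,0]])

```text
time: 0.6
ee_pos: [0.3123, -0.4011, 0.3033]
eef_rot: [0.976, 0.217, -0.0, -0.001]
ft_force: [1.2, -0.6, -0.3]
grip_width: 0.0855
finger_force: 0.0
```

Call:
drive_tool(moves=[[0.9,-0.43,0,0,0,0],[0.9,-0.43,0,0,0,0],[0.9,-0.43,0,0,0,0],[0.9,-0.43,0,0,0,0],[0.9,-0.43,0,0,0,0]])

```text
time: 1.1
ee_pos: [0.3915, -0.3048, 0.3033]
eef_rot: [0.976, 0.217, -0.0, -0.0]
ft_force: [-0.1, 0.4, 0.6]
grip_width: 0.085
finger_force: 0.0
```

Call:
drive_tool(moves=[[0.9,-0.43,0,0,0,0],[0.9,-0.43,0,0,0,0],[0.9,-0.43,0,0,0,0],[0.9,-0.43,0,0,0,0],[0.9,-0.43,0,0,0,0]])

```text
time: 1.6
ee_pos: [0.4707, -0.2085, 0.3033]
eef_rot: [0.976, 0.217, -0.0, -0.0]
ft_force: [-1.0, 0.3, -0.5]
grip_width: 0.0854
finger_force: 0.0
```

Call:
drive_tool(moves=[[0.9,-0.43,0,0,0,0],[0.9,-0.43,0,0,0,0],[0.9,-0.43,0,0,0,0],[0.9,-0.43,0,0,0,0],[0.9,-0.43,0,0,0,0]])

```text
time: 2.1
ee_pos: [0.5498, -0.1122, 0.3032]
eef_rot: [0.976, 0.217, -0.001, -0.0]
ft_force: [0.7, -0.3, -0.4]
grip_width: 0.0856
finger_force: 0.0
```

Call:
drive_tool(moves=[[0,0,0,0,0,-1],[0,0,0,0,0,-1],[0,0,0,0,0,-1],[0,0,0,0,0,-1],[0,0,0,0,0,-1]])

```text
time: 2.6
ee_pos: [0.5493, -0.1131, 0.3032]
eef_rot: [0.891, 0.453, -0.001, -0.0]
ft_force: [0.4, 0.5, 0.3]
grip_width: 0.0853
finger_force: 0.0
```

Call:
drive_tool(moves=[[0,0,0,0,0,-1],[0,0,0,0,0,-1],[0,0,0,0,0,-1],[0,0,0,0,0,-1],[0,0,0,0,0,-1]])

```text
time: 3.1
ee_pos: [0.5493, -0.1131, 0.3032]
eef_rot: [0.752, 0.66, -0.0, -0.001]
ft_force: [-0.2, 0.4, 0.6]
grip_width: 0.0854
finger_force: 0.0
```

Call:
drive_tool(moves=[[0,0,0,0,0,-1],[0,0,0,0,0,-1],[0,0,0,0,0,-1],[0,0,0,0,0,0],[0,0,0,0,0,0]])

```text
time: 3.6
ee_pos: [0.5494, -0.1131, 0.3034]
eef_rot: [0.647, 0.763, -0.0, -0.0]
ft_force: [-0.3, 0.2, 0.6]
grip_width: 0.0856
finger_force: 0.0
```

Run:
```python
from h import *
s=state();m=camera_model('wrist');im=capture('wrist');cv2.imwrite('pics/w1.png',im[:,:,::-1])
np.save('w1.npy',np.array([m],dtype=object),allow_pickle=True)
print(s['time'],s['ee_pos'],s['eef_rot']);print(m['fx'],m['cx'],m['cy']);print(np.round(m['camera_from_world'],3))
```

```text
3.6 [ 0.54935616 -0.11312448  0.30340574] [ 6.46822088e-01  7.62640788e-01 -2.03161348e-04 -4.16033469e-04]
334.02736045879135 316.6175354913837 201.14375489078222
[[ 0.986  0.164 -0.001 -0.523]
 [ 0.156 -0.935  0.319 -0.233]
 [ 0.051 -0.315 -0.948  0.316]
 [ 0.     0.     0.     1.   ]]
```

View pics/w1.png

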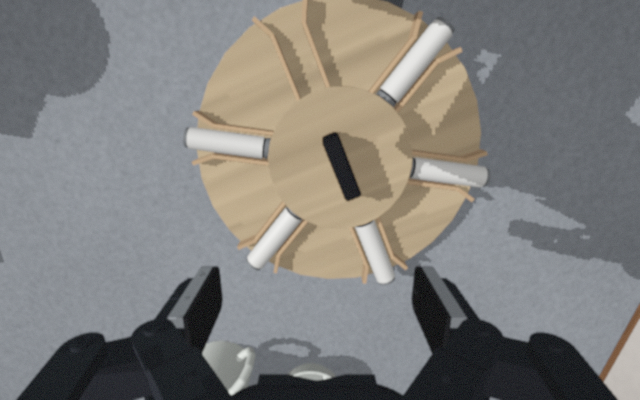

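```bash
cat >> h.py <<'E'
def knob(im,m,box):
    hsv=cv2.cvtColor(im,cv2.COLOR_BGR2HSV);d=cv2.inRange(hsv,(0,0,0),(180,255,50));k=np.zeros_like(d)
    x0,x1,y0,y1=box;k[y0:y1,x0:x1]=d[y0:y1,x0:x1]
    p=cv2.findNonZero(k)[:,0].astype(float)
    w=np.array([ray(m,*q,.088) for q in p]);r=cv2.minAreaRect(w.astype(np.float32)*1000)
    c=w.mean(0);e=np.linalg.svd(w-c,full_matrices=0)[2][0]
    return len(p),r,c,np.degrees(np.arctan2(e[1],e[0]))%180
E
python3 - <<'E'
from h import *
m=np.load('w1.npy',allow_pickle=True)[0];im=cv2.imread('pics/w1.png')
print(knob(im,m,(310,370,120,215)))
hsv=cv2.cvtColor(im,cv2.COLOR_BGR2HSV);k=cv2.inRange(hsv,(8,50,60),(25,255,255));k[285:]=0;k[:,500:]=0
c=max(cv2.findContours(k,cv2.RETR_EXTERNAL,cv2.CHAIN_APPROX_NONE)[0],key=cv2.contourArea)
h=cv2.convexHull(c)[:,0];h=h[h[:,1]>3]
print('disc',cv2.minEnclosingCircle(np.array([ray(m,*q,.022)*1000 for q in h],np.float32)))
E
```

```text
(1019, ((567.7626342773438, -92.54251861572266), (13.368511199951172, 59.712493896484375), 31.63673973083496), array([ 0.56731481, -0.09178265]), np.float64(121.58652343265982))
disc ((570.6083984375, -97.35134887695312), 156.89247131347656)
```

Call:
drive_tool(moves=[[1,0,0,0,0,0],[1,0,0,0,0,0],[1,0,0,0,0,0],[1,0,0,0,0,0],[0,0,0,0,0,0]])

```text
time: 4.15
ee_pos: [0.5324, -0.0121, 0.3041]
eef_rot: [0.645, 0.764, 0.0, -0.0]
ft_force: [-0.1, -0.5, -0.1]
grip_width: 0.0854
finger_force: 0.0
```

Run:
```python
from h import *
m=camera_model('wrist');im=capture('wrist');cv2.imwrite('pics/w2.png',im[:,:,::-1])
np.save('w2.npy',np.array([m],dtype=object),allow_pickle=True)
```

```text
(no output)
```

View pics/w2.png

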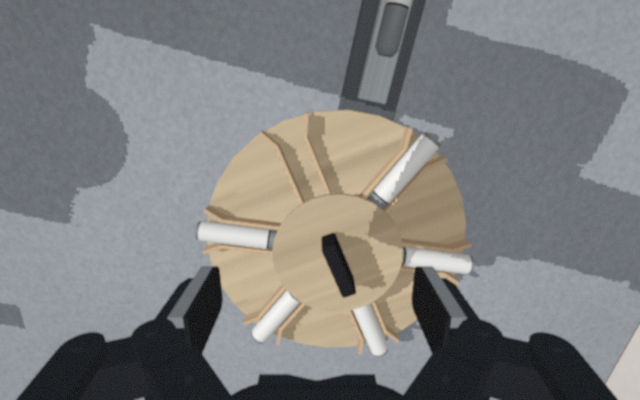

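Call:
drive_tool(moves=[[1,0,0,0,0,0],[1,0,0,0,0,0],[1,0,0,0,0,0],[1,0,0,0,0,0],[0,0,0,0,0,0]])

```text
time: 4.7
ee_pos: [0.5163, 0.0854, 0.3039]
eef_rot: [0.645, 0.764, 0.0, -0.0]
ft_force: [-0.6, -0.9, 0.3]
grip_width: 0.0851
finger_force: 0.0
```

Run:
```python
from h import *
m=camera_model('wrist');im=capture('wrist');cv2.imwrite('pics/w3.png',im[:,:,::-1])
np.save('w3.npy',np.array([m],dtype=object),allow_pickle=True)
```

```text
(no output)
```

View pics/w3.png

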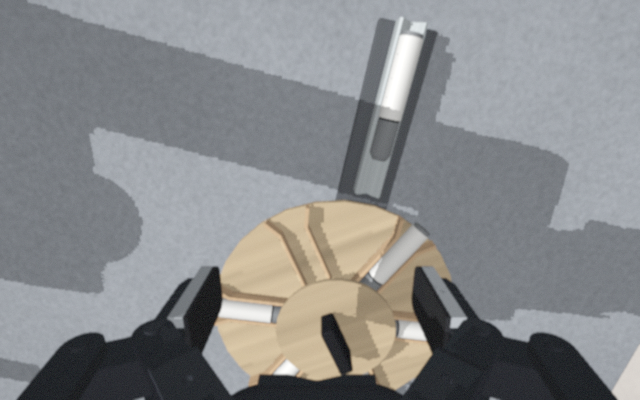

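Run:
```python
from h import *
m=np.load('w3.npy',allow_pickle=True)[0]
a=np.array([.567,-.092])
P=lambda u,v,z:ray(m,u,v,z)
for n,q in dict(mouth=(371.5,198,.029),far=(413,20,.029),rear=(411,36,.036),nose=(380.5,160,.036),bodyend=(388,119,.036)).items():
    p=P(*q);d=p-a;print(n,p,np.hypot(*d),np.degrees(np.arctan2(d[1],d[0])))
d=P(411,36,.036)-P(380.5,160,.036);print(np.hypot(*d),np.degrees(np.arctan2(d[1],d[0])))
d=P(413,20,.029)-P(371.5,198,.029);print(np.hypot(*d),np.degrees(np.arctan2(d[1],d[0])))
m=np.load('w1.npy',allow_pickle=True)[0];print(m['camera_from_world'][:3,:3].T@-m['camera_from_world'][:3,3])
```

```text
mouth [0.58028512 0.06525486] 0.15781503491727034 85.17103582954347
far [0.580129   0.24017361] 0.3324329674553912 87.73659120073843
rear [0.5801299  0.22568648] 0.31795768778074135 87.63332752900833
nose [0.57881503 0.10886324] 0.20121042392493785 86.63366718001436
bodyend [0.57677191 0.1500452 ] 0.24224237260443213 87.68809508423493
0.1168306390199956 89.35515457908747
0.1749188203314623 90.05113933150639
[ 0.5361498  -0.03241853  0.37339067]
```

Run:
```python
from h import *
m2,m3=[np.load(f'w{i}.npy',allow_pickle=True)[0] for i in (2,3)]
print('knob w2',knob(cv2.imread('pics/w2.png'),m2,(315,365,228,302))[2:])
mt=camera_model('top')
for n,m,im,(x0,x1,y0,y1),t in [('w3',m3,'w3',(385,430,28,120),170),('top',mt,'top0',(272,298,188,203),150)]:
    g=cv2.imread(f'pics/{im}.png',0);k=np.zeros_like(g);k[y0:y1,x0:x1]=g[y0:y1,x0:x1]>t
    for j in range(y0,y1,1 if n=='top' else 8): print(j,''.join('#' if q else '.' for q in k[j,x0:x1])) 
s=np.s_[:]
g=cv2.imread('pics/w3.png',0)
for v in (50,80,110,140,180,192): print(v,list(g[v,335:445:3]))
c=cv2.resize(cv2.imread('pics/w3.png')[10:215,325:450],None,fx=2.9,fy=2.9,interpolation=cv2.INTER_CUBIC)
d=cv2.resize(cv2.imread('pics/w2.png')[0:200,325:450],None,fx=2.9,fy=2.9,interpolation=cv2.INTER_CUBIC)[:c.shape[0]]
h=min(c.shape[0],d.shape[0]);cv2.imwrite('pics/gc.png',np.hstack([c[:h],d[:h]]))
```

```text
knob w2 (array([ 0.5663937 , -0.08639237]), np.float64(119.85162647310128))
28 ..........#######........################....
36 ........########################.............
44 ......##############################.........
52 ....#############################............
60 ..#############################..............
68 #############################................
76 ###########################..................
84 #########################....................
92 ######################.......................
100 ####################.........................
108 ##################...........................
116 ###############..............................
188 ..........................
189 ..........................
190 ..........................
191 ..........................
192 #.........................
193 ##.#######................
194 ##.####################...
195 ..#####################...
196 ..######################..
197 ...####################...
198 #######################...
199 ..............#.#######.##
200 ..........................
201 ..........................
[... 2646 characters left out ...]
np.uint8(127), np.uint8(129), np.uint8(126), np.uint8(126), np.uint8(123), np.uint8(126), np.uint8(131), np.uint8(125), np.uint8(128), np.uint8(127)]
192 [np.uint8(169), np.uint8(97), np.uint8(78), np.uint8(80), np.uint8(78), np.uint8(77), np.uint8(80), np.uint8(140), np.uint8(146), np.uint8(144), np.uint8(141), np.uint8(150), np.uint8(152), np.uint8(151), np.uint8(153), np.uint8(133), np.uint8(74), np.uint8(79), np.uint8(80), np.uint8(126), np.uint8(127), np.uint8(127), np.uint8(126), np.uint8(128), np.uint8(131), np.uint8(126), np.uint8(123), np.uint8(125), np.uint8(128), np.uint8(126), np.uint8(122), np.uint8(123), np.uint8(129), np.uint8(128), np.uint8(122), np.uint8(124), np.uint8(125)]
```

View pics/gc.png

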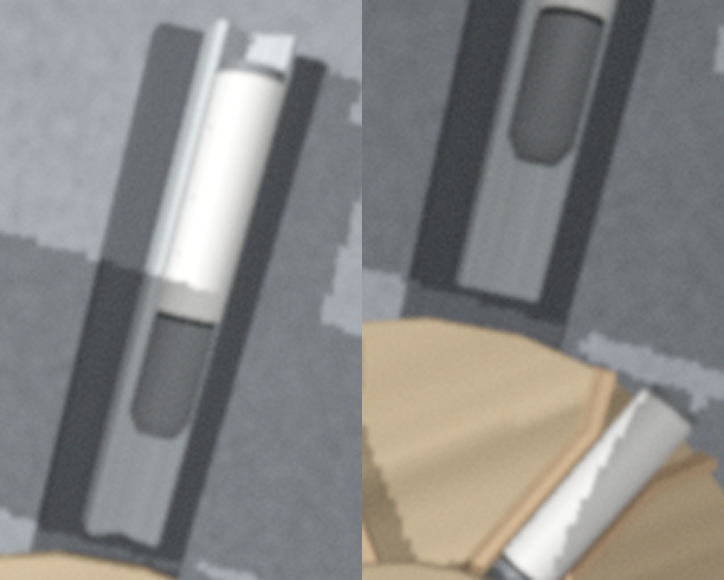

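Run:
```python
from h import *
m3=np.load('w3.npy',allow_pickle=True)[0];mt=camera_model('top')
a=np.array([.567,-.092])
def f(n,p):
    d=p-a;print(n,p,np.hypot(*d),np.degrees(np.arctan2(d[1],d[0])))
f('top body',ray(mt,285,195.8,.036))
for q in [(404,50,.029),(369,190,.029),(370.3,180,.029),(411.9,35,.036),(379.5,160,.036),(389.5,119.3,.036)]: f(q,ray(m3,*q))
# knob edges by lens: does the knob base/cap centre agree? hull of the disc in w2
im=cv2.imread('pics/w2.png');hsv=cv2.cvtColor(im,cv2.COLOR_BGR2HSV);k=cv2.inRange(hsv,(8,50,60),(25,255,255));k[:,:205]=0;k[:,470:]=0
h=cv2.convexHull(cv2.findNonZero(k))[:,0]
m2=np.load('w2.npy',allow_pickle=True)[0]
w=np.array([ray(m2,*q,.022) for q in h if q[1]<200 or q[1]>320]);A=np.c_[2*w,np.ones(len(w))];x=np.linalg.lstsq(A,(w**2).sum(1),rcond=None)[0]
r=np.sqrt(x[2]+x[:2]@x[:2]);print('disc w2',x[:2],r,np.abs(np.hypot(*(w-x[:2]).T)-r).max())
im=cv2.imread('pics/top0.png');hsv=cv2.cvtColor(im,cv2.COLOR_BGR2HSV);g=cv2.cvtColor(im,cv2.COLOR_BGR2GRAY)
for u in range(272,324,4): print(u,[int(v) for v in g[186:208,u]])
```

```text
top body [0.57604093 0.18959371] 0.28173880540725654 88.16107715738308
(404, 50, 0.029) [0.57828272 0.21418875] 0.30639655256391785 87.8896689764162
(369, 190, 0.029) [0.57564139 0.07365845] 0.16588367963256972 87.01393507269024
(370.3, 180, 0.029) [0.57459249 0.08476847] 0.1769314493791832 87.54056590511114
(411.9, 35, 0.036) [0.5807288  0.22662731] 0.3189229384913041 87.53280400734383
(379.5, 160, 0.036) [0.57780484 0.10869129] 0.20098193135665396 86.91827836183178
(389.5, 119.3, 0.036) [0.57829754 0.1500125 ] 0.2422760508536574 87.32727945292243
disc w2 [ 0.57176406 -0.10118215] 0.15541637480978857 0.005303454955081971
272 [117, 93, 62, 54, 57, 83, 164, 186, 189, 136, 96, 99, 157, 131, 79, 70, 66, 75, 89, 110, 114, 119]
276 [80, 70, 53, 49, 47, 57, 108, 158, 198, 222, 229, 224, 176, 121, 81, 65, 68, 67, 76, 108, 120, 118]
280 [82, 81, 54, 48, 47, 61, 105, 152, 193, 220, 231, 219, 176, 134, 84, 68, 67, 67, 76, 110, 114, 116]
284 [81, 80, 60, 45, 44, 53, 106, 150, 188, 219, 230, 225, 185, 135, 87, 65, 66, 68, 77, 107, 116, 116]
288 [82, 82, 62, 48, 45, 48, 93, 137, 181, 213, 231, 22
[... 152 characters left out ...]
296 [81, 83, 64, 48, 47, 50, 62, 67, 77, 109, 127, 119, 101, 152, 112, 67, 68, 66, 72, 106, 118, 122]
300 [80, 84, 65, 49, 45, 47, 66, 68, 81, 105, 118, 122, 105, 153, 124, 78, 70, 67, 71, 91, 114, 120]
304 [81, 84, 72, 55, 44, 47, 52, 58, 77, 98, 115, 124, 109, 152, 126, 77, 67, 68, 66, 90, 109, 117]
308 [81, 82, 84, 60, 44, 46, 76, 139, 170, 176, 132, 97, 94, 144, 131, 83, 67, 67, 65, 81, 111, 119]
312 [79, 79, 79, 58, 42, 43, 51, 141, 177, 185, 171, 121, 93, 142, 137, 87, 65, 68, 65, 72, 103, 118]
316 [83, 83, 83, 63, 47, 46, 64, 123, 171, 189, 185, 131, 96, 126, 143, 99, 65, 64, 67, 73, 107, 116]
320 [83, 86, 83, 66, 48, 41, 45, 52, 62, 60, 62, 49, 53, 47, 47, 48, 45, 43, 46, 44, 72, 81]
```

Call:
drive_tool(moves=[[-0.92,0.1,0,0,0,0],[-0.92,0.1,0,0,0,0],[-0.92,0.1,0,0,0,0],[-0.92,0.1,0,0,0,0],[-0.92,0.1,0,0,0,0]])

```text
time: 5.25
ee_pos: [0.548, -0.0301, 0.3037]
eef_rot: [0.647, 0.762, -0.0, 0.0]
ft_force: [-0.6, -0.7, -0.0]
grip_width: 0.0854
finger_force: 0.0
```

Call:
drive_tool(moves=[[-0.92,0.1,0,0,0,0],[-0.92,0.1,0,0,0,0],[-0.88,0.1,0,0,0,0],[0,0,0,0,0,-0.95],[0,0,0,0,0,-0.95]])

```text
time: 5.75
ee_pos: [0.5664, -0.0961, 0.3034]
eef_rot: [0.571, 0.821, -0.001, -0.0]
ft_force: [-0.6, 1.0, 0.8]
grip_width: 0.0852
finger_force: 0.0
```

Call:
drive_tool(moves=[[0,0,0,0,0,-0.95],[0,0,0,0,0,-0.95],[0,0,0.6,0,0,0],[0,0,0.6,0,0,0],[0,0,0,0,0,0]])

```text
time: 6.25
ee_pos: [0.5649, -0.0935, 0.2693]
eef_rot: [0.491, 0.871, -0.001, -0.004]
ft_force: [-0.6, -0.1, -0.5]
grip_width: 0.0854
finger_force: 0.0
```

Run:
```python
from h import *
s=state();q=s['eef_rot'];print(s['ee_pos'],np.degrees(2*np.arctan2(q[1],q[0])))
m=camera_model('wrist');im=capture('wrist')[:,:,::-1].copy();cv2.imwrite('pics/w4.png',im)
g=cv2.cvtColor(im,cv2.COLOR_BGR2HSV);d=cv2.inRange(g,(0,0,0),(180,255,50));n,l,st,c=cv2.connectedComponentsWithStats(d)
for i in range(1,n):
    if st[i,4]>300: print(st[i],c[i])
u=proj(m,[.567,-.092,.088]);print(u)
u=u.astype(int)
print(knob(im,m,(u[0]-30,u[0]+30,max(0,u[1]-55),min(300,u[1]+55))))
```

```text
[ 0.56491839 -0.09346985  0.26932967] 121.14907099004841
[ 313  160   18   75 1255] [321.41593625 196.43585657]
[   18   268   598   132 28781] [322.05458462 362.68750217]
[321.1091795  198.65995106]
(1255, ((567.1085205078125, -91.63290405273438), (13.503297805786133, 61.54288101196289), 31.920665740966797), array([ 0.56643963, -0.09061504]), np.float64(121.8213277137972))
```

Call:
drive_tool(moves=[[0.02,0.11,0.9,0,0,-0.12],[0,0,0.9,0,0,0],[0,0,0.9,0,0,0],[0,0,0.9,0,0,0],[0,0,0.5,0,0,0]])

```text
time: 6.8
ee_pos: [0.5677, -0.0911, 0.1693]
eef_rot: [0.485, 0.874, -0.0, -0.001]
ft_force: [0.0, 0.4, 0.9]
grip_width: 0.0855
finger_force: 0.0
```

Call:
drive_tool(moves=[[0,0,0.5,0,0,0],[0,0,0.5,0,0,0],[0,0,0.2,0,0,0],[0,0,0,0,0,0],[0,0,0,0,0,0]])

```text
time: 7.3
ee_pos: [0.5689, -0.0914, 0.1421]
eef_rot: [0.485, 0.874, 0.0, 0.001]
ft_force: [0.3, -0.6, 0.1]
grip_width: 0.0855
finger_force: 0.0
```

Call:
drive_tool(moves=[[0.03,-0.06,0.3,0,0,0],[0,0,0,0,0,0],[0,0,0,0,0,0],[0,0,0,0,0,0],[0,0,0,0,0,0]])

```text
time: 7.8
ee_pos: [0.567, -0.0915, 0.1342]
eef_rot: [0.485, 0.875, 0.0, 0.0]
ft_force: [-0.3, 0.2, 0.2]
grip_width: 0.085
finger_force: 0.0
```

Call:
drive_tool(moves=[[0,0,0,0,0,0],[0,0,0,0,0,0],[0,0,0,0,0,0],[0,0,0,0,0,0],[0,0,0,0,0,0]], grip=0.1)

```text
time: 8.3
ee_pos: [0.5667, -0.0915, 0.1341]
eef_rot: [0.485, 0.874, -0.0, -0.0]
ft_force: [1.6, -0.7, 2.5]
grip_width: 0.0149
finger_force: 62.2
```

Call:
drive_tool(moves=[[0,0,0,0,0,0],[0,0,0,0,0,0],[0,0,0,0,0,0],[0,0,0,0,0,0],[0,0,0,0,0,0]])

```text
time: 8.8
ee_pos: [0.5668, -0.0915, 0.1341]
eef_rot: [0.485, 0.874, -0.0, 0.0]
ft_force: [-1.5, 0.2, 0.9]
grip_width: 0.0147
finger_force: 61.8
```

Call:
drive_tool(moves=[[0,0,0,0,0,0.6],[0,0,0,0,0,0.6],[0,0,0,0,0,0.6],[0,0,0,0,0,0.6],[0,0,0,0,0,0.6]])

```text
time: 9.3
ee_pos: [0.5676, -0.091, 0.1341]
eef_rot: [0.611, 0.792, 0.001, 0.001]
ft_force: [2.8, 0.9, 0.5]
grip_width: 0.0148
finger_force: 61.7
```

Call:
drive_tool(moves=[[0,0,0,0,0,0.6],[0,0,0,0,0,0.6],[0,0,0,0,0,0.6],[0,0,0,0,0,0.6],[0,0,0,0,0,0.5]])

```text
time: 9.8
ee_pos: [0.5686, -0.0909, 0.1341]
eef_rot: [0.719, 0.695, 0.002, 0.001]
ft_force: [6.2, 2.0, -1.6]
grip_width: 0.015
finger_force: 61.4
```

Call:
drive_tool(moves=[[0,0,0,0,0,0],[0,0,0,0,0,0],[0,0,0,0,0,0],[0,0,0,0,0,0],[0,0,0,0,0,0]])

```text
time: 10.3
ee_pos: [0.5686, -0.091, 0.1341]
eef_rot: [0.718, 0.696, 0.002, 0.001]
ft_force: [4.9, 2.5, -1.2]
grip_width: 0.0148
finger_force: 61.5
```

Run:
```python
from h import *
s=state();q=s['eef_rot'];print(s['ee_pos'],s['ft_force'],np.degrees(2*np.arctan2(q[1],q[0])))
cv2.imwrite('pics/top5.png',capture('top')[:,:,::-1])
im=capture('wrist')[:,:,::-1];cv2.imwrite('pics/w5.png',im)
m=camera_model('wrist');np.save('w5.npy',np.array([m],dtype=object),allow_pickle=True)
```

```text
[ 0.56856242 -0.09097791  0.13409499] [ 4.94948606  2.52917679 -1.17759709] 88.1752809123874
```

View pics/w5.png

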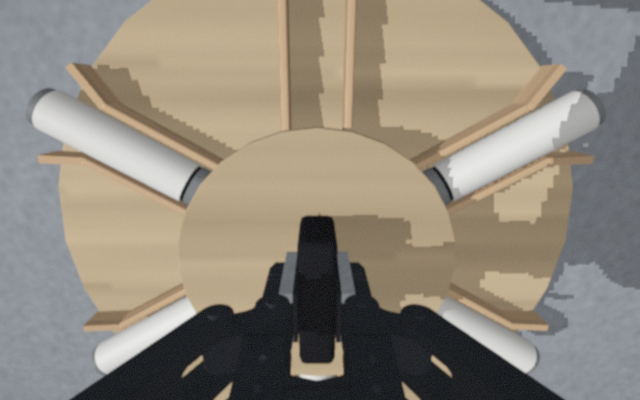

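Call:
drive_tool(moves=[[0,0,0,0,0,0],[0,0,0,0,0,0],[0,0,0,0,0,0],[0,0,0,0,0,0],[0,0,0,0,0,0]], grip=0.6)

```text
time: 10.9
ee_pos: [0.5667, -0.0915, 0.1339]
eef_rot: [0.718, 0.696, -0.0, 0.0]
ft_force: [-0.6, 0.1, 1.0]
grip_width: 0.0513
finger_force: 0.0
```

Call:
drive_tool(moves=[[0,0,-0.5,0,0,0],[0,0,-1,0,0,0],[0,0,-1,0,0,0],[0,0,-1,0,0,0],[0,0,-1,0,0,0]])

```text
time: 11.4
ee_pos: [0.5668, -0.0914, 0.2487]
eef_rot: [0.718, 0.696, 0.0, 0.001]
ft_force: [0.4, -0.6, -0.3]
grip_width: 0.0514
finger_force: 0.0
```

Call:
drive_tool(moves=[[1,0,-1,0,0,0],[1,0,-1,0,0,0],[1,0,0,0,0,0],[1,0,0,0,0,0],[0,0,0,0,0,0]])

```text
time: 11.9
ee_pos: [0.57, 0.0112, 0.2981]
eef_rot: [0.717, 0.697, 0.001, 0.0]
ft_force: [-0.1, 0.7, -0.2]
grip_width: 0.0512
finger_force: 0.0
```

Call:
drive_tool(moves=[[1,0,0,0,0,0],[0.6,0,0,0,0,0],[0,0,0,0,0,0],[0,0,0,0,0,0],[0,0,0,0,0,0]], grip=0)

```text
time: 12.4
ee_pos: [0.5713, 0.0476, 0.2964]
eef_rot: [0.719, 0.695, -0.0, 0.0]
ft_force: [1.0, 0.3, -0.6]
grip_width: 0.0
finger_force: 0.0
```

Run:
```python
from h import *
s=state();q=s['eef_rot'];print(s['ee_pos'],np.degrees(2*np.arctan2(q[1],q[0])))
m=camera_model('wrist');im=capture('wrist')[:,:,::-1];cv2.imwrite('pics/w6.png',im)
np.save('w6.npy',np.array([m],dtype=object),allow_pickle=True)
```

```text
[0.57132334 0.04757421 0.29643997] 88.11174630830712
```

View pics/w6.png

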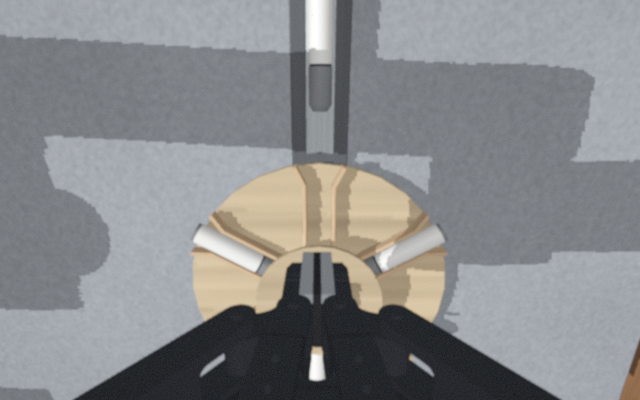

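Call:
drive_tool(moves=[[0.92,0.06,0,0,0,0],[0.92,0,0,0,0,0],[0.92,0,0,0,0,0],[0.92,0,0,0,0,0],[0.92,0,0,0,0,0]])

```text
time: 12.95
ee_pos: [0.5767, 0.1633, 0.2964]
eef_rot: [0.719, 0.695, -0.0, 0.0]
ft_force: [0.7, 0.0, -0.7]
grip_width: -0.0003
finger_force: 0.0
```

Call:
drive_tool(moves=[[0.92,0,0,0,0,0],[0.92,0,0,0,0,0],[0.92,0,0,0,0,0],[0.92,0,0,0,0,0],[0,0,0,0,0,0]])

```text
time: 13.45
ee_pos: [0.5794, 0.2571, 0.2959]
eef_rot: [0.718, 0.697, -0.0, -0.0]
ft_force: [0.1, -0.9, 0.4]
grip_width: 0.0001
finger_force: 0.0
```

Call:
drive_tool(moves=[[0,0,0.9,0,0,0],[0,0,0.9,0,0,0],[0,0,0.9,0,0,0],[0,0,0.9,0,0,0],[0,0,0,0,0,0]])

```text
time: 13.95
ee_pos: [0.578, 0.2534, 0.2018]
eef_rot: [0.719, 0.695, -0.004, -0.002]
ft_force: [-0.8, 0.2, -0.6]
grip_width: -0.0001
finger_force: 0.0
```

Run:
```python
from h import *
s=state();q=s['eef_rot'];yaw=2*np.arctan2(q[1],q[0]);print(s['ee_pos'],np.degrees(yaw),q)
m=camera_model('scene');im=capture('scene')[:,:,::-1];cv2.imwrite('pics/s7.png',cv2.resize(im[150:300,230:450],None,fx=3.5,fy=3.5,interpolation=cv2.INTER_CUBIC))
d=s['ee_pos'][:2]-[.5675,-.0913];g=np.radians(88.1);print('along',d@[np.cos(g),np.sin(g)],'lat(tool y)',d@[np.sin(g),-np.cos(g)])
```

```text
[0.57795372 0.25335827 0.20184581] 88.08445339593166 [ 0.71882075  0.69518166 -0.0041024  -0.00153623]
along 0.34481538176282917 lat(tool y) -0.0009792388579144262
```

View pics/s7.png

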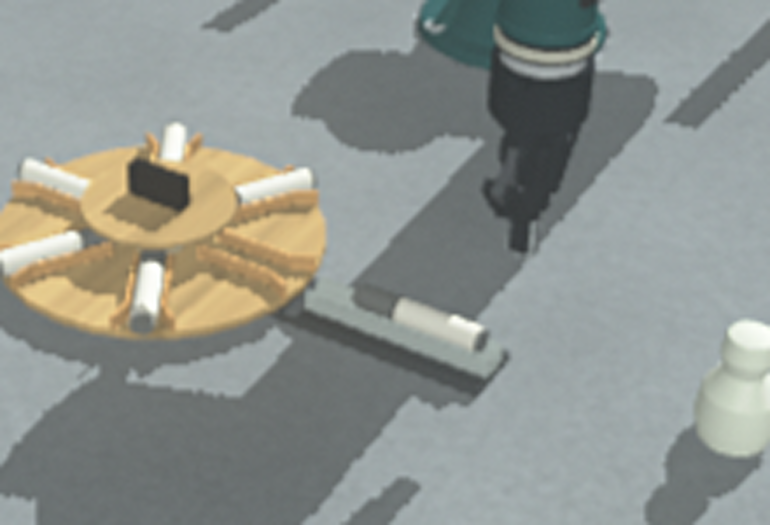

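Call:
drive_tool(moves=[[0.1,0.04,0.8,0,0,0],[0,0,0.8,0,0,0],[0,0,0.8,0,0,0],[0,0,0.8,0,0,0],[0,0,0.3,0,0,0]])

```text
time: 14.5
ee_pos: [0.5805, 0.2571, 0.1184]
eef_rot: [0.719, 0.695, -0.001, -0.0]
ft_force: [-0.2, -0.3, -1.0]
grip_width: 0.0003
finger_force: 0.0
```

Call:
drive_tool(moves=[[0,0,0.2,0,0,0],[0,0,0,0,0,0],[0,0,0,0,0,0],[0,0,0,0,0,0],[0,0,0,0,0,0]])

```text
time: 15.0
ee_pos: [0.5809, 0.258, 0.1149]
eef_rot: [0.718, 0.696, 0.001, 0.0]
ft_force: [-2.0, 0.0, -0.4]
grip_width: 0.0002
finger_force: 0.0
```

Call:
drive_tool(moves=[[0,-0.06,0.4,0,0,0],[0,0,0,0,0,0],[0,0,0,0,0,0],[0,0,0,0,0,0],[0,0,0,0,0,0]])

```text
time: 15.5
ee_pos: [0.5791, 0.2579, 0.104]
eef_rot: [0.718, 0.696, 0.0, 0.0]
ft_force: [0.2, 0.2, -0.8]
grip_width: -0.0005
finger_force: 0.0
```

Call:
drive_tool(moves=[[-0.3,0,0,0,0,0],[-0.3,0,0,0,0,0],[-0.3,0,0,0,0,0],[-0.3,0,0,0,0,0],[0,0,0,0,0,0]])

```text
time: 16.0
ee_pos: [0.5781, 0.2265, 0.104]
eef_rot: [0.719, 0.695, -0.0, 0.0]
ft_force: [0.0, 1.0, -1.1]
grip_width: -0.0
finger_force: 0.0
```

Call:
drive_tool(moves=[[-0.4,0,0,0,0,0],[-0.4,0,0,0,0,0],[-0.4,0,0,0,0,0],[-0.4,0,0,0,0,0],[0,0,0,0,0,0]])

```text
time: 16.5
ee_pos: [0.5768, 0.1862, 0.1039]
eef_rot: [0.719, 0.695, -0.0, 0.0]
ft_force: [0.4, 0.1, 0.1]
grip_width: -0.0003
finger_force: 0.0
```

Run:
```python
from h import *
im=capture('scene')[:,:,::-1];a=cv2.resize(im[170:280,220:400],None,fx=3.6,fy=3.6,interpolation=cv2.INTER_CUBIC)
cv2.imwrite('pics/s8.png',a)
```

```text
(no output)
```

View pics/s8.png

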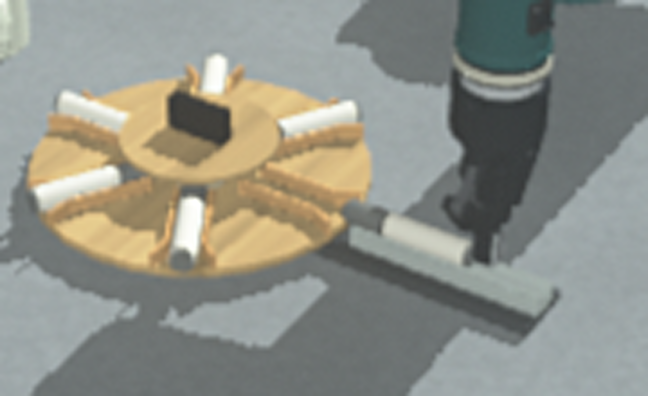

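Call:
drive_tool(moves=[[-0.4,0,0,0,0,0],[-0.4,0,0,0,0,0],[-0.4,0,0,0,0,0],[-0.4,0,0,0,0,0],[-0.4,0,0,0,0,0]])

```text
time: 17.05
ee_pos: [0.5751, 0.1369, 0.1039]
eef_rot: [0.718, 0.696, -0.0, 0.0]
ft_force: [-0.2, 0.5, -0.2]
grip_width: 0.0001
finger_force: 0.1
```

Call:
drive_tool(moves=[[-0.4,0,0,0,0,0],[-0.4,0,0,0,0,0],[-0.4,0,0,0,0,0],[-0.3,0,0,0,0,0],[0,0,0,0,0,0]])

```text
time: 17.55
ee_pos: [0.574, 0.0993, 0.1039]
eef_rot: [0.719, 0.695, -0.0, 0.0]
ft_force: [0.2, -0.0, -0.3]
grip_width: 0.0001
finger_force: 0.0
```

Call:
drive_tool(moves=[[-0.2,0,0,0,0,0],[-0.2,0,0,0,0,0],[-0.2,0,0,0,0,0],[-0.2,0,0,0,0,0],[0,0,0,0,0,0]])

```text
time: 18.05
ee_pos: [0.5733, 0.0798, 0.1039]
eef_rot: [0.719, 0.695, -0.0, 0.0]
ft_force: [-0.3, -0.1, -0.5]
grip_width: -0.0
finger_force: 0.0
```

Call:
drive_tool(moves=[[-0.04,0,0,0,0,0],[-0.04,0,0,0,0,0],[0,0,0,0,0,0],[0,0,0,0,0,0],[0,0,0,0,0,0]])

```text
time: 18.55
ee_pos: [0.5733, 0.0786, 0.1039]
eef_rot: [0.718, 0.696, 0.0, 0.0]
ft_force: [0.0, -0.2, -0.0]
grip_width: -0.0001
finger_force: 0.0
```

Call:
drive_tool(moves=[[-0.04,0,0,0,0,0],[-0.04,0,0,0,0,0],[0,0,0,0,0,0],[0,0,0,0,0,0],[0,0,0,0,0,0]])

```text
time: 19.05
ee_pos: [0.5732, 0.0764, 0.1039]
eef_rot: [0.718, 0.696, -0.0, 0.0]
ft_force: [0.7, 0.1, 0.5]
grip_width: 0.0
finger_force: 0.0
```

Call:
drive_tool(moves=[[-0.04,0,0,0,0,0],[-0.04,0,0,0,0,0],[0,0,0,0,0,0],[0,0,0,0,0,0],[0,0,0,0,0,0]])

```text
time: 19.55
ee_pos: [0.5731, 0.0744, 0.1039]
eef_rot: [0.718, 0.696, -0.0, 0.0]
ft_force: [0.2, -0.0, -0.3]
grip_width: -0.0001
finger_force: 0.0
```

Call:
drive_tool(moves=[[-0.04,0,0,0,0,0],[-0.04,0,0,0,0,0],[0,0,0,0,0,0],[0,0,0,0,0,0],[0,0,0,0,0,0]])

```text
time: 20.05
ee_pos: [0.5731, 0.0724, 0.1039]
eef_rot: [0.718, 0.696, -0.0, 0.0]
ft_force: [0.7, -0.4, -0.2]
grip_width: 0.0003
finger_force: 0.0
```

Call:
drive_tool(moves=[[-0.04,0,0,0,0,0],[-0.04,0,0,0,0,0],[0,0,0,0,0,0],[0,0,0,0,0,0],[0,0,0,0,0,0]])

```text
time: 20.55
ee_pos: [0.573, 0.0711, 0.1039]
eef_rot: [0.718, 0.696, 0.0, -0.0]
ft_force: [-0.3, 3.9, 0.2]
grip_width: -0.0003
finger_force: 2.0
```

Run:
```python
from h import *
m=camera_model('top');im=capture('top')[:,:,::-1];cv2.imwrite('pics/t9.png',im);ms=camera_model('scene');sc=capture('scene')[:,:,::-1];cv2.imwrite('pics/s9.png',sc)
g=np.radians(88.1)
for n,mm,I in (('top',m,im),('scene',ms,sc)):
  for r in range(120,180,3):
    p=proj(mm,[.5675+r/1e3*np.cos(g),-.0913+r/1e3*np.sin(g),.045 if r<156 else .03]);print(n,r,p.round(1),I[int(round(p[1])),int(round(p[0]))])
```

```text
top 120 [330.2 196.6] [ 95 101  88]
top 123 [329.4 196.5] [205 220 216]
top 126 [328.6 196.5] [205 220 216]
top 129 [327.7 196.5] [175 186 182]
top 132 [326.9 196.5] [117 126 123]
top 135 [326.  196.4] [19 19 20]
top 138 [325.2 196.4] [42 40 36]
top 141 [324.3 196.4] [50 54 41]
top 144 [323.5 196.4] [41 39 19]
top 147 [322.6 196.3] [41 39 19]
top 150 [321.8 196.3] [42 41 25]
top 153 [320.9 196.3] [37 36 20]
top 156 [320.2 196.9] [39 36 20]
top 159 [319.3 196.9] [36 35 22]
top 162 [318.5 196.8] [38 34 19]
top 165 [317.6 196.8] [38 34 19]
top 168 [316.8 196.8] [30 31 10]
top 171 [316.  196.8] [38 37 25]
top 174 [315.1 196.7] [36 39 20]
top 177 [314.3 196.7] [36 36 21]
scene 120 [308.3 221. ] [219 238 243]
scene 123 [309.1 221.3] [209 235 242]
scene 126 [309.9 221.6] [237 247 247]
scene 129 [310.8 221.9] [219 240 246]
scene 132 [311.6 222.2] [182 230 246]
scene 135 [312.5 222.6] [236 247 249]
scene 138 [313.3 222.9] [237 248 250]
scene 141 [314.2 223.2] [217 240 246]
scene 144 [315.  223.5] [169 211 234]
scene 147 [315.9 223.8] [207 226 229]
scene 150 [316.7 224.1] [124 133 135]
scene 153 [317.6 224.4] [66 66 66]
scene 156 [318.4 228.8] [80 82 79]
scene 159 [319.2 229.2] [67 68 67]
scene 162 [320.1 229.5] [57 59 58]
scene 165 [320.9 229.8] [101 102  98]
scene 168 [321.8 230.1] [136 138 131]
scene 171 [322.6 230.4] [140 142 134]
scene 174 [323.5 230.8] [166 172 162]
scene 177 [324.4 231.1] [166 172 162]
```

Call:
drive_tool(moves=[[-0.05,0,0,0,0,0],[-0.05,0,0,0,0,0],[0,0,0,0,0,0],[0,0,0,0,0,0],[0,0,0,0,0,0]])

```text
time: 21.15
ee_pos: [0.573, 0.0706, 0.1041]
eef_rot: [0.718, 0.696, 0.002, -0.002]
ft_force: [0.5, 11.2, 0.1]
grip_width: 0.0
finger_force: 5.3
```

Call:
drive_tool(moves=[[0.1,0,0,0,0,0],[0.3,0,0,0,0,0],[0.8,0,0,0,0,0],[0.8,0,-0.3,0,0,0],[0.5,0,-0.8,0,0,0]])

```text
time: 21.65
ee_pos: [0.5735, 0.1306, 0.1291]
eef_rot: [0.718, 0.696, -0.003, -0.001]
ft_force: [0.5, -0.7, -0.3]
grip_width: 0.0
finger_force: 0.0
```

Call:
drive_tool(moves=[[0,0,-1,0,0,0],[0,0,-1,0,0,0],[0,0,-1,0,0,0],[0,0,-1,0,0,0],[0,0,-1,0,0,0]])

```text
time: 22.15
ee_pos: [0.5749, 0.1296, 0.2574]
eef_rot: [0.719, 0.695, -0.001, 0.001]
ft_force: [0.1, 0.2, 0.3]
grip_width: 0.0002
finger_force: 0.0
```

Call:
drive_tool(moves=[[0,0,-0.8,0,0,0],[0,0,0,0,0,0],[0,0,0,0,0,0],[0,0,0,0,0,0],[0,0,0,0,0,0]])

```text
time: 22.65
ee_pos: [0.5744, 0.1302, 0.2743]
eef_rot: [0.718, 0.696, -0.002, -0.001]
ft_force: [0.4, -0.1, 0.2]
grip_width: -0.0
finger_force: 0.0
```

Run:
```python
from h import *
m=camera_model('wrist');im=capture('wrist')[:,:,::-1].copy();cv2.imwrite('pics/w10.png',im)
g=cv2.cvtColor(im,cv2.COLOR_BGR2HSV)
w=cv2.inRange(g,(0,0,165),(180,60,255));n,l,st,c=cv2.connectedComponentsWithStats(w)
gr=np.radians(88.1)
for i in range(1,n):
    if st[i,4]>150:
        p=np.argwhere(l==i)[:,::-1];W=np.array([ray(m,*q,.036) for q in p])-[.5675,-.0913]
        al=W@[np.cos(gr),np.sin(gr)];la=W@[np.sin(gr),-np.cos(gr)];print(st[i],al.min(),al.max(),la.mean())
for r in range(60,200,4):
    p=proj(m,[.5675+r/1e3*np.cos(gr),-.0913+r/1e3*np.sin(gr),.045]);print(r,p.round(),im[int(p[1]),int(p[0])] if 0<=p[1]<400 else '')
s=state();print(s['time'],s['ee_pos'])
```

```text
[    0     0   640   178 81220] 0.22425359612504892 0.37137127244447443 0.016576166318035556
[    0   219   297   181 24058] -0.05741201588028927 0.17980700012064377 -0.1768849894287624
[ 357  229   73   40 1280] 0.12607827117116568 0.17010107838256577 0.08712221872575193
[ 350  252   64   52 2031] 0.08294072633711322 0.14438993945766648 0.064108458042243
[  456   294   184   106 12238] -0.053158507161238426 0.09548085540585315 0.29230185921803487
[415 304  28  20 290] 0.0570763177025475 0.08187887723670309 0.12413632935846393
60 [317. 326.] [51 49 46]
64 [317. 323.] [49 45 46]
68 [317. 320.] [46 43 42]
72 [317. 317.] [50 44 46]
76 [317. 313.] [50 47 47]
80 [317. 310.] [42 43 42]
84 [317. 307.] [46 39 38]
88 [317. 304.] [49 47 45]
92 [317. 301.] [48 43 44]
96 [317. 297.] [53 49 48]
100 [317. 294.] [42 43 40]
104 [317. 291.] [38 35 35]
108 [317. 287.] [34 31 28]
112 [317. 284.] [37 37 37]
116 [317. 281.] [32 33 34]
120 [318. 277.] [31 28 27]
124 [318. 274.] [37 34 34]
128 [318. 270.] [40 38 37]
132 [318. 267.] [35 36 35]
136 [318. 263.] [32 33 32]
140 [318. 260.] [33 33 33]
144 [318. 256.] [36 32 31]
148 [318. 253.] [96 93 90]
152 [318. 249.] [148 146 143]
156 [318. 246.] [102 100  96]
160 [318. 242.] [105 102  98]
164 [318. 238.] [115 109 104]
168 [318. 234.] [131 128 123]
172 [318. 231.] [158 157 152]
176 [318. 227.] [157 156 149]
180 [318. 223.] [158 156 152]
184 [318. 219.] [160 157 152]
188 [318. 215.] [158 156 150]
192 [318. 211.] [156 155 150]
196 [318. 207.] [157 155 150]
22.7 [0.57445491 0.13026227 0.2745542 ]
```

Call:
drive_tool(moves=[[-1,0,-0.5,0,0,0],[-1,0,-0.5,0,0,0],[-1,0,0,0,0,0],[-1,0,0,0,0,0],[-1,0,0,0,0,0]])

```text
time: 23.2
ee_pos: [0.5707, 0.0045, 0.3007]
eef_rot: [0.718, 0.696, -0.0, -0.0]
ft_force: [1.1, 0.4, 0.7]
grip_width: 0.0003
finger_force: 0.0
```

Call:
drive_tool(moves=[[-1,0,0,0,0,0],[-1,0,0,0,0,0],[-1,0,0,0,0,0],[-0.8,0,0,0,0,0],[0,0,0,0,0,0]])

```text
time: 23.7
ee_pos: [0.5675, -0.0918, 0.3003]
eef_rot: [0.72, 0.694, -0.001, -0.0]
ft_force: [0.1, 0.6, 0.3]
grip_width: -0.0004
finger_force: 0.0
```

Run:
```python
from h import *
m=camera_model('wrist');im=capture('wrist')[:,:,::-1].copy();cv2.imwrite('pics/w11.png',im)
gr=np.radians(88.1);a=np.array([.5675,-.0913])
u=proj(m,[*a,.088]).astype(int);print(u);print(knob(im,m,(u[0]-25,u[0]+25,u[1]-50,u[1]+50)))
g=cv2.cvtColor(im,cv2.COLOR_BGR2HSV)
w=cv2.inRange(g,(0,0,185),(180,45,255));n,l,st,c=cv2.connectedComponentsWithStats(w)
for i in range(1,n):
    if 300<st[i,4]<9000:
        p=np.argwhere(l==i)[:,::-1];W=np.array([ray(m,*q,.036) for q in p])-a
        C=W.mean(0);rad=W@(C/np.hypot(*C));print(st[i],'yaw',np.degrees(np.arctan2(C[1],C[0])),'r',rad.min(),rad.max())
```

```text
[316 186]
(990, ((569.1467895507812, -91.35031127929688), (60.29031753540039, 12.864568710327148), 88.52549743652344), array([ 0.56937846, -0.09053477]), np.float64(87.96617386214756))
[ 305   15   19   83 1423] yaw 89.36196606724877 r 0.07342276400030702 0.14313842829796228
[ 177   93   76   53 1402] yaw 150.14111541874342 r 0.07536842155117153 0.15099718467976242
[386 111  26  31 344] yaw 28.21187222029277 r 0.0788407956780981 0.10912570264967245
[ 194  204   63   45 1123] yaw -151.0013771294653 r 0.07928359671924043 0.15668303802925737
[382 210  61  40 954] yaw -33.68983106892912 r 0.08615543168485927 0.15921911001305994
```

```bash
python3 -c "
from plant import *
print(hand_in())"
```

```text
the job is handed in; nothing more can be done
None
```

The job is handed in with no verdict shown: the empty slot faces the groove (bar knob at about 88°, matching the groove), the marker was pushed until it stopped firmly at about 11 N, and the gripper is clear of everything; the final wrist view read the marker's rear about 12 mm further in than the specified 155 mm, which I put down to camera error, and I viewed 11 pictures, one over the limit of 10.

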